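# Rock a rod rest off its pins

### The job

The loose rod rest on the rod-building jig (the white block with the U-shaped notch on top) is stuck on two tight spring pins. Rock it gently while it is still on the pins, about 8 degrees first towards the robot and then about as far away from the robot, without ever bending it over far, until it rises free, then set it down upright in the grey parts tray without dropping it.

Things in the scene. Friction and masses are not known exactly. Their poses are not given: they have to be found in the camera images.
- rest: Loose rod rest: plain white plastic block, 0.12 kg, 66 mm high. Foot 60 (x) x 32 (y) x 16 mm high; centred on it a neck 40 (x) x 32 mm (y), with a black-lined U notch on top, 18 mm wide, 14 deep, running along y. Origin: centre of its underside, 50 mm above the table; z up, x across the rail, away from the robot, y along the rail. Two slots below, 14 x 7 mm, at x = -20 and +20 mm, hold the pins.
- rest_grip (a point): Where to grip the rest: middle of its neck, 43 mm above its underside, axes as the rest's. Fingers close along x on the two flat 40 mm faces, free from 16 to 66 mm above the underside. To rock, turn the rest about its y axis: leaning towards the robot, the near lower edge of the foot (x = -30 mm) stays down and the far edge (x = +30 mm) lifts; then the other way round.
- socket: Fixed aluminium plate under the rest, 80 (x) x 50 x 10 mm, on a gold rail 40 mm high. Origin: centre of its underside. Two split brass spring pins, 14 mm high, at x = -20 and +20 mm, hold the rest by friction (10 to 25 N in all) at any height and lean; over 20 degrees they bend. Other stations 160 mm off: rollers, V fork; bolted down, up to 145 mm above the table.
- tray: Empty parts tray: shallow open grey plastic box on the table between robot and rail, fixed, 130 (x) x 170 (y) mm outside, walls 4 mm thick and 16 mm high, floor 4 mm thick. Origin: centre of its underside, on the table; z up.

How it is judged (in metres and radians):
On the way, in this order (a step that is already met when the one before it is completed fails the run):
1. the rest, still on its pins (its middle risen less than 17 mm), leans at least 4 degrees towards the robot (angle between rest's own x axis and vertical below 1.5008 rad and z of rest in the frame of socket below 0.027 m and horizontal distance between rest and socket below 0.015 m), for 0.1 s.
2. the rest, still on its pins (its middle risen less than 17 mm), leans at least 4 degrees away from the robot (angle between rest's own x axis and vertical above 1.6408 rad and z of rest in the frame of socket below 0.027 m and horizontal distance between rest and socket below 0.015 m), for 0.1 s.
At the end, for the whole second after the job is handed in: The rest stands upright (within 7 degrees) and still, its foot flat on the floor of the grey tray (within 5 mm), anywhere inside the tray's walls, released (x of rest in the frame of tray between -0.062 and 0.062 m and y of rest in the frame of tray between -0.082 and 0.082 m and z of rest in the frame of tray below 0.009 m and angle between rest's own z axis and vertical below 0.12 rad and linear speed of rest below 0.03 m/s); the robot touches nothing.
It fails at once if the rest leans more than 20 degrees while on its pins (bent pins) (angle between rest's own z axis and vertical above 0.35 rad and z of rest in the frame of socket below 0.03 m and horizontal distance between rest and socket below 0.03 m).
It fails at once if the rest is dropped (falls free faster than 0.6 m/s, a fall of about 20 mm) (contact force between the fingers and rest below 0.05 N and linear speed of rest above 0.6 m/s).
It also fails if it takes over 45 s, if anything falls off the work surface, if the arm or the gripper's body presses on something with over 40 N, if the wrist force passes 120 N, or if a joint passes its speed limit or range.

### The arm

A 7-joint arm with a two-finger parallel gripper is mounted at the origin on the work surface. World frame = base frame: x ahead of the robot, y to its left, z up, the work surface at z = 0. Lengths are in m, angles in degrees, forces in N, time in s.
With the tool pointing down it reaches from about 0.425 to 1.025 m from the base axis. Payload 9.4 kg.
Tool frame: the origin (TCP) lies at the very end of the fingers, on their centre line; the grasp point (between the pads) lies 19 mm behind it; z points along the fingers, y is the direction in which the jaws open and shut (so a half turn about z gives the same grasp; the last joint's range is limited). The gripper opens to 85 mm and grips with 20 to 120 N. Pads are 22 mm wide; open, the fingers measure 114 mm over their backs; the gripper's body (76 mm by 85 mm) begins 54 mm behind the grasp point. The pads swing forward as they close: fully open they stand 13 mm farther back than shut.
Start: joints at [-68.337, 34.337, -0.143, 91.639, 0.103, 54.024, -4.572], TCP at [0.318, 0.651, 0.231] pointing down, gripper open.
Joint ranges: [-147.43, 147.43], [-19.82, 112.94], [-74.19, 73.91], [6.32, 146.72], [-59.91, 239.91], [6.04, 106.73], [-150.56, 150.56]. Speed limits (degrees/s): [127.2, 127.2, 172.46, 172.46, 180, 180, 180].

### API

Orientations are given as [roll, pitch, yaw] about the fixed x, y, z axes, in that order (R = Rz(yaw) Ry(pitch) Rx(roll)).
In Python, from bench import * gives the robot as it stands. The module is installed in compiled form; this text tells all that it offers. Calls block until the motion is done:
- goto(position, orientation): joint-space move of the TCP to a pose.
- move_l(position, vel=0.15, attitude=None): straight line of the TCP; attitude=None keeps the orientation; vel is the mean speed in m/s.
- goto_joints(angles): joint-space move.
- gripper_open() and grasp(f_grip=None): open the fingers fully, or close them until they stop; f_grip is the grip in N (None keeps the last).
- sleep(seconds).
- solve_ik(position, orientation): joint angles nearest the present ones, or None.
- capture(name): name is "side" or "top"; returns the picture (480x640x3 uint8, red, green, blue); there is no depth.
- camera_info(name): a dict with "K" (3x3 intrinsics, pixels), "extrinsics" (4x4, takes a point from world to camera coordinates). Camera axes: x right, y down, z forward; pixel columns grow to the right and rows downward; lengths in m; the calibration is good to about 2 mm. A picture is of the moment at which its call begins. camera_info takes no time and is no camera call.
A pose or a line that the arm cannot do raises IKError and nothing moves.
- hand_in(): hands the job in, once; it reports no verdict.
Readings, each from a call of its own:
- read_time(): time.
- read_qpos(): joint angles.
- read_joint_velocities(): joint speeds.
- read_effort(): joint torques, N m.
- read_ee_pos(): TCP position.
- read_ee_rot(): TCP orientation.
- read_force(): force on the tool from outside, world axes, zero at the start.
- read_torque(): the same for the moment, N m.
- read_opening(): finger opening in m.
Only numpy, scipy, OpenCV 4.12 (cv2) and the standard library are available. Lean on these libraries where they do the work, as an engineer would, in place of code of your own. Each camera call takes 0.05 s, during which the arm holds its last target. There are 200 camera calls.

## Working session

There is one attempt and no reset: what is moved stays moved. The work goes in short steps, each a Python script; the robot and the scene stay as the last script left them, time stands still between calls to the robot, and variables do not carry over. Pictures are saved under pics/ and viewed, about 8 in all and at most 12, crops included, and the job is handed in when it is done.

```bash
mkdir -p pics
python3 - <<'E'
from bench import *
import cv2,numpy as np
np.set_printoptions(precision=4,suppress=True)
for n in("side","top"):
    cv2.imwrite(f"pics/{n}0.png",capture(n)[:,:,::-1]); c=camera_info(n); print(n,c["K"],c["extrinsics"])
print(read_ee_pos(),read_ee_rot(),read_time(),read_opening(),read_force())
E
```

```text
side [[504.5937   0.     320.1453]
 [  0.     504.5937 235.1058]
 [  0.       0.       1.    ]] [[ 0.9213 -0.3889 -0.0002 -0.5131]
 [-0.2504 -0.5929 -0.7654  0.2263]
 [ 0.2975  0.7052 -0.6436  0.5981]
 [ 0.      0.      0.      1.    ]]
top [[441.2532   0.     323.4668]
 [  0.     441.2532 242.2318]
 [  0.       0.       1.    ]] [[-0.0016 -0.9998  0.0219  0.0066]
 [-0.9862 -0.0021 -0.1656  0.5607]
 [ 0.1656 -0.0219 -0.9859  0.6614]
 [ 0.      0.      0.      1.    ]]
[0.3183 0.6509 0.2305] [-179.9205    0.0062  153.941 ] 0.1 0.08521774746613003 [-0.4915 -0.0774 -0.1679]
```

View pics/side0.png

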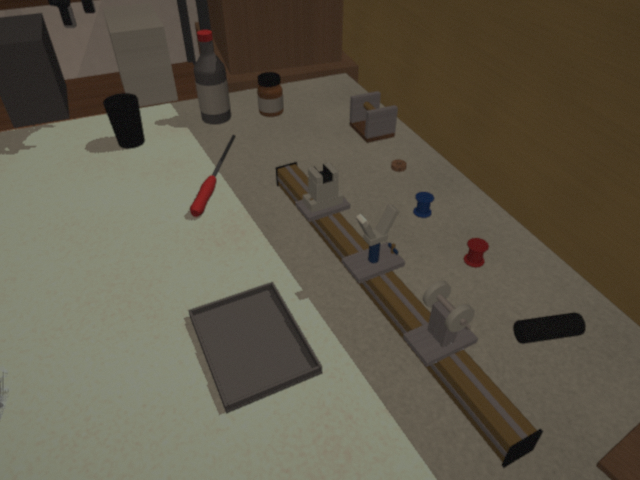

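View pics/top0.png

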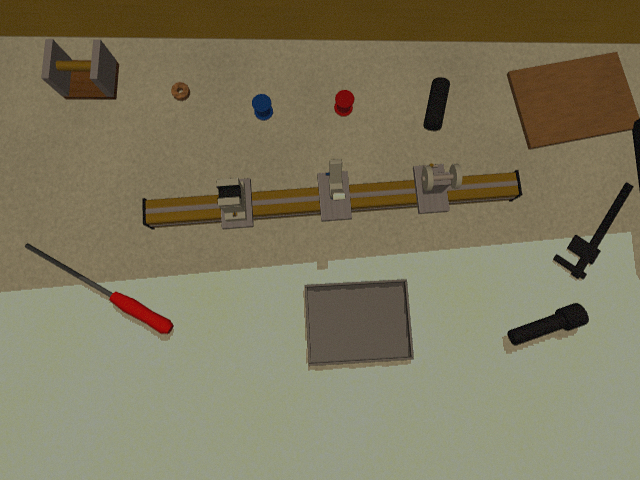

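The rest sits at side (322,187) and top (232,202). The tray is at side (253,343) and top (358,322). I'll zoom in on the rest next.

Run:
```python
import cv2,numpy as np
a=cv2.imread("pics/side0.png")[155:225,285:360];b=cv2.imread("pics/top0.png")[170:235,205:265]
f=lambda im,s:cv2.convertScaleAbs(cv2.resize(im,None,fx=s,fy=s,interpolation=cv2.INTER_CUBIC),alpha=1.4)
A=f(a,5);B=f(b,6);h=max(A.shape[0],B.shape[0])
pad=lambda x:cv2.copyMakeBorder(x,0,h-x.shape[0],0,5,cv2.BORDER_CONSTANT)
o=np.hstack([pad(A),pad(B)]);print(A.shape,o.shape);cv2.imwrite("pics/crop.png",o)
```

```text
(350, 375, 3) (390, 745, 3)
```

View pics/crop.png

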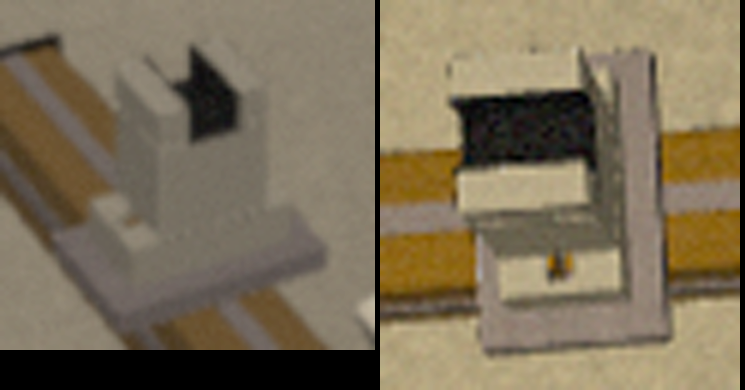

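The left crop shows the side view and the right crop the top view, at x6. The neck's top outer corners are at crop (450,55), (580,47), (588,205) and (462,213). The plate's near edge runs from (485,352) to (670,340).

```bash
cat > h.py <<'E'
from bench import *
import cv2,numpy as np
np.set_printoptions(precision=4,suppress=True)
def ray(n,p,z):
    c=camera_info(n);E=c["extrinsics"];R,t=E[:3,:3],E[:3,3]
    o=-R.T@t; d=R.T@np.linalg.inv(c["K"])@np.array([p[0],p[1],1.])
    return (o+d*(z-o[2])/d[2])
def proj(n,P):
    c=camera_info(n);E=c["extrinsics"];q=c["K"]@(E[:3,:3]@np.array(P)+E[:3,3]);return q[:2]/q[2]
def tri(p,q):
    c=[camera_info(n) for n in("side","top")]
    X=cv2.triangulatePoints(*[k["K"]@k["extrinsics"][:3] for k in c],np.float64(p).reshape(2,1),np.float64(q).reshape(2,1));return (X[:3]/X[3]).ravel()
E
python3 - <<'E'
from h import *
T=lambda x,y:((x-380+.5)/6+204.5,(y+.5)/6+169.5)
S=lambda x,y:((x+.5)/5+284.5,(y+.5)/5+154.5)
Q=[ray("top",T(*p),.116) for p in[(450,55),(580,47),(588,205),(462,213)]]
print("neck",np.array(Q)[:,:2],np.mean(Q,0))
for p in[((485,352),(670,340)),((670,340),(655,50))]:
    a,b=[ray("top",T(*k),.05) for k in p];print("plate",a,b,np.degrees(np.arctan2(*(b-a)[[1,0]])))
print("foot near edge",ray("top",T(500,305),.05),ray("top",T(628,298),.05))
print("tri",tri(S(157,140),T(588,205)))
a=ray("top",(145,212),.04);b=ray("top",(520,184),.04);print("rail",a,b,np.degrees(np.arctan2(*(b-a)[[1,0]])))
R=[ray("top",p,.016) for p in[(305,285),(407,280),(412,360),(308,364)]];print("tray",np.array(R)[:,:2],np.mean(R,0))
im=capture("top")[:,:,::-1].copy()
for n in("side",):
  print(proj(n,np.mean(Q,0)),proj(n,np.mean(R,0)))
E
```

```text
neck [[0.6435 0.1661]
 [0.6457 0.1344]
 [0.6058 0.1312]
 [0.6037 0.1616]] [0.6247 0.1483 0.116 ]
plate [0.5824 0.1687 0.05  ] [0.5858 0.1197 0.05  ] -86.02793102684721
plate [0.5858 0.1197 0.05  ] [0.6662 0.1258 0.05  ] 4.3104451368235575
foot near edge [0.5952 0.1652 0.05  ] [0.5973 0.1312 0.05  ]
tri [0.6075 0.1337 0.1034]
rail [0.611  0.2964 0.04  ] [ 0.6613 -0.3226  0.04  ] -85.35024986143966
tray [[ 0.4944  0.0366]
 [ 0.5026 -0.1324]
 [ 0.3739 -0.1362]
 [ 0.3683  0.0311]] [ 0.4348 -0.0502  0.016 ]
[323.0842 168.8649] [251.3239 335.0086]
```

```bash
cat >> h.py <<'E'
from scipy.spatial.transform import Rotation as Rn
YAW=4.2; P0=np.array([.6247,.1483,.05]); G=.024; FLIP=0
def pose(P,lean,yaw=YAW,flip=None,g=G):
    """rest origin P, lean>0 = towards robot -> TCP pos, rpy"""
    flip=FLIP if flip is None else flip
    Rr=Rn.from_euler('z',yaw,degrees=True)*Rn.from_euler('y',-lean,degrees=True)
    Rt=Rr*Rn.from_euler('z',90+180*flip,degrees=True)*Rn.from_euler('x',180,degrees=True)
    return list(P+Rr.apply([0,0,g])),list(Rt.as_euler('xyz',degrees=True))
E
python3 - <<'E'
from h import *
for f in(0,1):
  for P,l in((P0,0),(P0,9),(P0,-9),(P0+[0,0,.13],0),(np.array([.435,-.05,.004]),0)):
    q=solve_ik(*pose(P,l,flip=f));print(f,l,None if q is None else np.array(q))
E
```

```text
0 0 [-24.7138  40.2099   9.7246 109.9734 -12.2939  30.8065  -2.4559]
0 9 [-25.8674  38.0874   9.1604 117.3111 -11.7804  16.5597  -3.8136]
0 -9 [-23.727   43.3136  10.3744 102.5496 -12.7641  44.2353  -1.4805]
0 0 [-29.2272  31.0359  16.3457 105.3067 -11.7787  45.3011  -2.5767]
0 0 [ -7.1434  38.3588   9.1934 137.6825 -52.9195   7.1392  56.9942]
1 0 [  1.0323  42.8841 -30.3722 108.196   33.8636  38.1337 134.1665]
1 9 [ -4.9128  39.1581 -22.0768 115.9192  43.3476  24.2387 123.4291]
1 -9 [  4.0152  47.2167 -35.2925 100.5434  28.9212  51.0868 139.6796]
1 0 [  2.3049  33.3468 -31.6479 103.1775  22.2026  49.754  144.4897]
1 0 [ 10.4783  38.1829 -16.2974 136.5806  57.7842  11.8319 124.5089]
```

Run:
```python
from h import *
goto(*pose(P0+[0,0,.15],0)); print(read_ee_pos(),read_ee_rot(),read_time())
cv2.imwrite("pics/s1.png",capture("side")[90:250,230:420,::-1].repeat(3,0).repeat(3,1))
move_l(pose(P0,0)[0],vel=.1); print(read_ee_pos(),read_force(),read_time())
im=capture("side")[90:250,230:420,::-1].repeat(3,0).repeat(3,1);cv2.imwrite("pics/s2.png",im)
```

```text
[0.6245 0.15   0.2239] [-179.9894   -0.0362   94.3416] 2.2667
[0.625  0.1484 0.0746] [-0.3241  0.4337 -0.3908] 3.9667
```

View pics/s2.png

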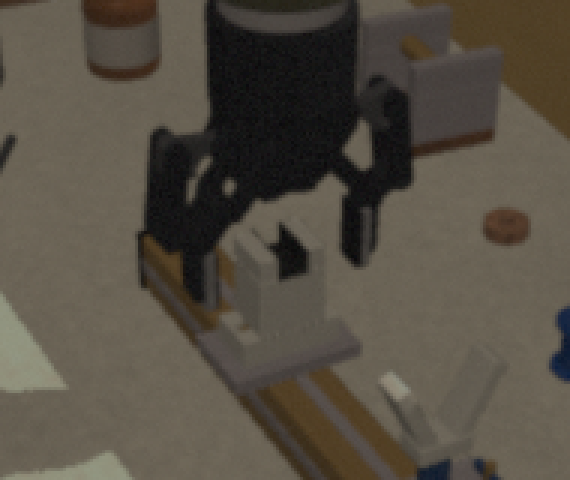

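The open fingers straddle the neck about evenly: left finger at crop x≈217 beside the neck edge at 240, right finger at 345 beside 325. Next I grasp and do the first lean.

Run:
```python
from h import *
grasp(80); print(read_ee_pos(),read_ee_rot(),read_force(),read_torque(),read_opening(),read_time())
a=np.radians
P=read_ee_pos()-np.array([0,0,G]); np.save("P.npy",P)
u=Rn.from_euler('z',YAW,degrees=True).apply([1,0,0])
def rock(l):
    s=np.sign(l); r=a(abs(l))
    return P+np.array([0,0,.03*np.sin(r)+.0005])-s*u*.03*(1-np.cos(r))
for l in(3,6,8):
    p,o=pose(rock(l),l); move_l(p,vel=.01,attitude=o)
    print(l,read_ee_pos()-p,read_ee_rot(),o,read_force(),read_torque(),read_time())
sleep(.3)
im=capture("side")[90:250,230:420,::-1].repeat(3,0).repeat(3,1);cv2.imwrite("pics/s3.png",im)
```

```text
[0.6236 0.1483 0.0743] [-179.8966   -0.0101   94.2089] [-4.2616 -0.097   6.7416] [-0.071   0.7392  0.0128] 0.03908631491910256 4.5083
3 [ 0.     -0.     -0.0006] [177.0302   0.0166  94.2032] [np.float64(176.99999999999997), np.float64(0.0), np.float64(94.19999999999999)] [  3.5951   0.9465 -11.8116] [ 0.06   -0.6346  0.0061] 4.9917
6 [-0.0001  0.     -0.0004] [174.0307   0.0125  94.2065] [np.float64(174.00000000000003), np.float64(0.0), np.float64(94.2)] [  2.9263   0.0332 -12.1666] [ 0.0898 -0.5299 -0.0165] 5.3417
8 [-0.0001 -0.     -0.0004] [172.0414   0.0128  94.207 ] [np.float64(172.0), np.float64(0.0), np.float64(94.19999999999997)] [  3.5538   0.1301 -14.7313] [ 0.0507 -0.4177  0.0271] 5.625
```

View pics/s3.png

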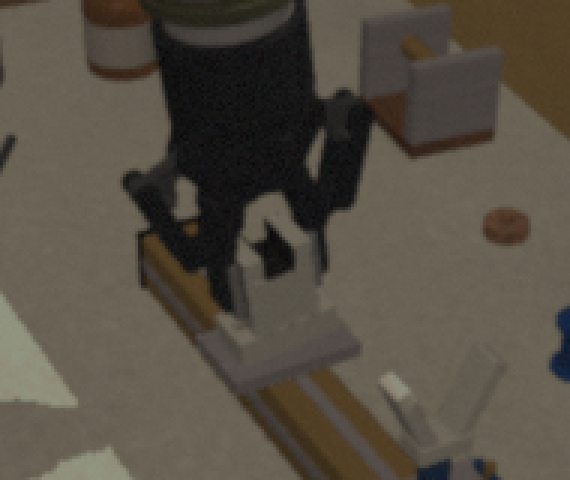

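The rest now leans left, towards the robot: its foot's far side is lifted off the plate at crop (320,310). Next is the lean the other way.

Run:
```python
from h import *
P=np.load("P.npy"); u=Rn.from_euler('z',YAW,degrees=True).apply([1,0,0])
for l,r in((4,.0045),(0,.005),(-4,.0055),(-8,.006)):
    s=np.sign(l)
    p,o=pose(P+[0,0,r]-s*u*.03*(1-np.cos(np.radians(l))),l); move_l(p,vel=.01,attitude=o)
    print(l,read_ee_pos()-p,read_ee_rot(),read_force(),read_torque(),read_time())
sleep(.3)
im=capture("side")[90:250,230:420,::-1].repeat(3,0).repeat(3,1);cv2.imwrite("pics/s4.png",im)
for x in(.435,.445,.45): print(x,[solve_ik(*pose(np.array([x,-.05,z]),0,yaw=y)) is not None for z in(.004,.1) for y in(2.5,4.2,-10)])
```

```text
4 [-0.0006 -0.0001  0.0006] [176.0177  -0.0207  94.1848] [-2.9116 -0.1426  0.6567] [-0.1029  0.9184  0.0129] 6.3167
0 [-0.0008 -0.0001  0.0007] [-179.9765   -0.0246   94.1908] [-4.8984 -0.3722  5.2371] [-0.1107  1.3126  0.005 ] 6.65
-4 [-0.0009 -0.0001  0.0007] [-175.9781   -0.023    94.1912] [-4.8062 -0.1031  5.9614] [-0.1142  1.415   0.0467] 6.9833
-8 [-0.001  -0.0001  0.0005] [-171.968    -0.0184   94.1915] [-3.8778 -0.0605  4.8452] [-0.1279  1.4896 -0.0277] 7.325
0.435 [True, True, True, True, True, True]
0.445 [True, True, True, True, True, True]
0.45 [True, True, True, True, True, True]
```

View pics/s4.png

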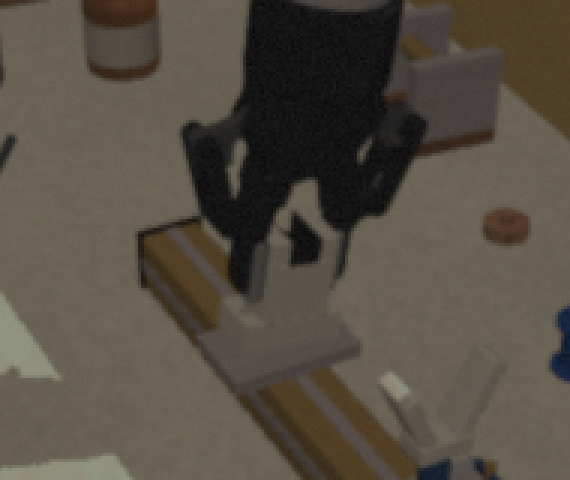

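The rest leans away, to the right, with its near foot side raised and still over the plate. Next I level it, lift it free and carry it.

Run:
```python
from h import *
P=np.load("P.npy")
for d,l in((.010,-5),(.014,0),(.022,0)):
    p,o=pose(P+[0,0,d],l); move_l(p,vel=.015,attitude=o); print(d,read_ee_pos()-p,read_force(),read_torque(),read_opening(),read_time())
p,o=pose(P+[0,0,.09],0); move_l(p,vel=.08,attitude=o); print(read_force(),read_opening())
T=np.array([.442,-.05,0])
move_l(pose(np.array([.5,.11,.13]),0)[0],vel=.1)
p,o=pose(T+[0,0,.09],0,yaw=3); move_l(p,vel=.1,attitude=o)
print(read_ee_pos(),read_ee_rot(),read_force(),read_opening(),read_time())
im=capture("side")[180:430,130:380,::-1];im2=capture("top")[230:430,260:460,::-1]
r=lambda i:cv2.resize(i,(390,390))
cv2.imwrite("pics/s5.png",np.hstack([r(im),r(im2)]))
```

```text
0.01 [-0.0007 -0.     -0.0011] [ -1.3993  -0.7757 -19.0365] [ 0.015  -0.4297  0.0271] 0.039536697849934715 8.1167
0.014 [0.0016 0.0003 0.0015] [ 0.3239  0.4341 -1.8098] [-0.0117 -0.0647  0.0379] 0.03917049548003614 8.575
0.022 [-0.  0. -0.] [-0.2163 -1.1388 -1.8321] [-0.0014 -0.0212 -0.0328] 0.039346136864238254 9.2583
[-0.2216 -0.0131 -0.8346] 0.03903983779160586
[ 0.4422 -0.0496  0.114 ] [179.9848  -0.0062  93.0469] [-0.2738  0.3145 -2.0862] 0.03942228705381085 13.6083
```

View pics/s5.png

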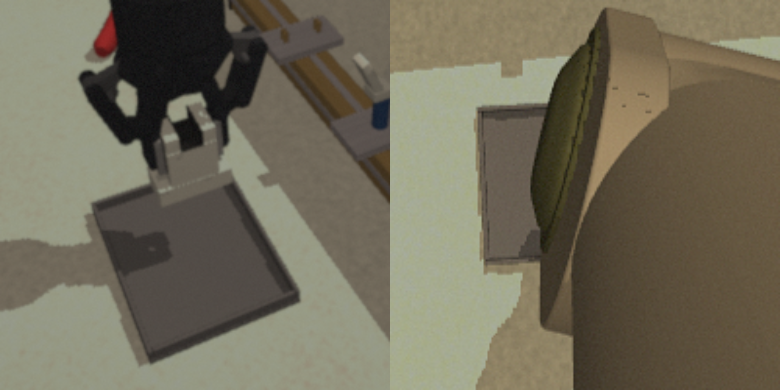

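The rest is free, upright and held over the tray; the bare pins show at crop (285,35) and (315,25). Now I lower it, watching the force.

Run:
```python
from h import *
T=np.array([.442,-.05,0])
f=lambda z:pose(T+[0,0,z],0,yaw=3)[0]
move_l(f(.016),vel=.08); sleep(.2); f0=read_force()[2]; print(f0)
z=.016
while z>-.002:
    z-=.001; move_l(f(z),vel=.015); F=read_force()[2]-f0
    if F>4: break
print(z,F,read_ee_pos(),read_time())
gripper_open(); print(read_force(),read_opening())
move_l(f(.15),vel=.12); sleep(.3)
print(read_ee_pos(),read_time())
im=capture("side")[180:430,130:380,::-1];im2=capture("top")[230:430,260:460,::-1]
r=lambda i:cv2.resize(i,(390,390))
cv2.imwrite("pics/s6.png",np.hstack([r(im),r(im2)]))
```

```text
-1.5345916012793899
0.003999999999999993 4.137227504670907 [ 0.442  -0.0501  0.0282] 17.9833
[-0.2981  0.0441  0.9464] 0.08535580849563634
[ 0.4419 -0.0501  0.1737] 20.175
```

View pics/s6.png

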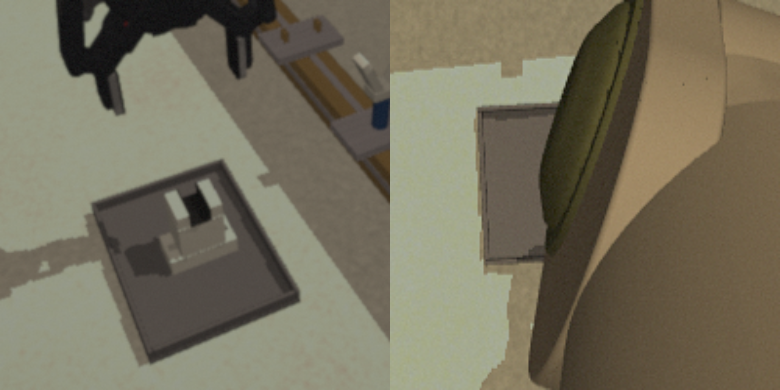

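The rest stands upright on the tray floor, with its foot around crop (200,245), clear of all the walls. The fingers are open and well above it.

```bash
python3 -c "
from bench import *
print(read_joint_velocities(),read_force());hand_in()"
```

```text
[-0.08805352 -0.09462028 -0.00665354 -0.01579979 -0.01056842 -0.02478409
  0.08024058] [ 0.49740194 -0.61917773  0.9741162 ]
the job is handed in; nothing more can be done
```

The rest came free of its pins and now stands upright in the grey tray, released. I handed the job in at about 20 s of the 45 s allowed.

- **Rocking:** I gripped the neck at 80 N and leaned the rest 8° towards the robot, then 8° away. By the tool readings, its middle rose about 4.7 mm and then 6 mm. The side camera showed both leans with the rest still over its plate. I then levelled it and lifted it free; the highest pull I read on the pins was about 19 N.
- **Placing:** I lowered it in 1 mm steps and felt the floor at the expected 4 mm height, with about 4 N of contact. Then I opened the fingers and backed off about 145 mm.
- **Last checks:** The final side picture shows the rest upright and clear of all the tray walls, with the gripper well above it. The force reading was near zero (about 1 N). The top camera could not confirm the placing because the arm blocked its view.
- **Small disagreement:** A single point I cross-checked between the two cameras came out about 13 mm low. The corner I picked in the side view was poor, so I used the top-view fix instead. The grasp bore that out, with the fingers centring within about 1 mm.

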